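# Which tin still holds the wheel bearing?

### The job

Three identical closed steel tins stand among the clutter on the garage table: one still has a spare wheel bearing in it, the other two are empty. Feel by lifting which one is the heavy one, and stand that tin upright in the square wooden tray. Leave the two empty tins standing upright on the table, and never let any of the three fall over.

Things in the scene. Friction and masses are not known exactly. Their poses are not given: they have to be found in the camera images.
- tin_a: One of three identical closed steel tins, grey band round the lower half: upright cylinder 62 mm in diameter (64 at the rims), 110 mm high. Origin: centre of its underside, z up its axis. Empty it weighs 0.09 kg (0.9 N), with the bearing inside 0.43 to 0.54 kg (4.2 to 5.3 N); which tin holds it varies. Grip from above, TCP 85 mm above its underside; clutter beside it is under 55 mm high.
- tin_b: One of three identical closed steel tins, grey band round the lower half: upright cylinder 62 mm in diameter (64 at the rims), 110 mm high. Origin: centre of its underside, z up its axis. Empty it weighs 0.09 kg (0.9 N), with the bearing inside 0.43 to 0.54 kg (4.2 to 5.3 N); which tin holds it varies. Grip from above, TCP 85 mm above its underside; clutter beside it is under 55 mm high.
- tin_c: One of three identical closed steel tins, grey band round the lower half: upright cylinder 62 mm in diameter (64 at the rims), 110 mm high. Origin: centre of its underside, z up its axis. Empty it weighs 0.09 kg (0.9 N), with the bearing inside 0.43 to 0.54 kg (4.2 to 5.3 N); which tin holds it varies. Grip from above, TCP 85 mm above its underside; clutter beside it is under 55 mm high.
- tray: Fixed, open, square wooden tray, 180 x 180 mm outside, 160 x 160 mm inside, walls 10 mm thick and 40 mm high; its inner floor lies 12 mm above the table. Origin at the centre of its underside (on the table), x and y along its sides, z up. It starts without anything in it.

How it is judged:
By the outcome, as a careful person would: the job done as asked, in the order asked, and still so for the second after the job is handed in, with the robot touching nothing.
It also fails if it takes over 64 s, if anything falls off the work surface, if the arm or the gripper's body presses on something with over 40 N, if the wrist force passes 120 N, or if a joint passes its speed limit or range.

### The arm

A 6-joint arm with a two-finger parallel gripper is mounted at the origin on the work surface. World frame = base frame: x ahead of the robot, y to its left, z up, the work surface at z = 0. Lengths are in mm, angles in rad, forces in N, time in s.
With the tool pointing down it reaches from about 275 to 725 mm from the base axis. Payload 5.6 kg.
Tool frame: the origin (TCP) lies between the finger pads, 19 mm behind the fingertips; this is the grasp point; z points along the fingers, y is the line along which they close (so a half turn about z gives the same grasp; the last joint's range is limited). The gripper opens to 85 mm and grips with 20 to 120 N. Pads are 22 mm wide; open, the fingers measure 114 mm over their backs; the gripper's body (76 mm by 85 mm) begins 54 mm behind the grasp point. The pads swing forward as they close: fully open they stand 13 mm farther back than shut.
Start: joints at [1.415, 0.255, 0.108, 0, -1.424, -0.285], TCP at [234.638, 497.431, 249.983] pointing down, gripper open.
Joint ranges: [-2.95, 2.95], [-1.21, 1.97], [-1.09, 1.5], [-2.87, 1.71], [-2.94, -0.07], [-3.05, 3.05]. Speed limits (rad/s): [2.57, 2.57, 3.14, 3.14, 3.14, 3.14].

### API

Orientations are given as a unit quaternion [x, y, z, w].
In Python, from rig import sense, get_image, close_job, spot_in gives the robot as it stands.
- The arm moves only by the tool play_rows, never from a script. Its argument "series" is a list of rows, each an object with "dp": the shift along the world's x, y, z in mm, a list of three; "dr": the turn, a rotation vector about the world's x, y, z in degrees, a list of three; "grip": the closure, from 0 (fully open) to 1 (shut). A call has 1 to 10 rows; each row shifts and turns the commanded pose from where the row before left it; what a row does not reach is not made up. A row lasts 1/8 s, in which the tool goes at most 62.5 mm and 10.7 degrees, less where a joint would pass 70% of its speed; a pose out of reach is approached as far as the arm can. A call is refused whole if a number of a shift passes 62.5 or a number of a turn 10.7, either way. A call with a gripper value outside its range is refused whole. The fingers move at their own pace and stop on an object; "grip_force" is the grip in N (left out, the last holds). Time passes only in rows, so rows that do not move let the fingers close. It gives the time, the measured TCP pose, the force, the opening and the grip force at its end, in the units of the state.
- sense(): the state, without advancing time (a new reading comes with each control period).
- get_image(name): name is "side" or "top"; returns a dict with "frame" (420x560x3 uint8, red, green, blue), "fx", "fy", "cx", "cy" (pixels), "xyz" and "orientation" of the camera in the world. Camera axes: x right, y down, z forward; pixel columns grow to the right and rows downward; lengths in mm; the calibration is good to about 2 mm. A picture is of the moment at which its call begins. There is no depth.
- close_job(): hands the job in; it is judged then, once.
Trained networks look in the newest picture that a camera, given by its name, has taken for a name from the list of things; names that differ only in an ending like _2 or _b are one class to them, and where a whole thing is asked for, a point or a joint stands for the part that bears it (a point fixed in the world has none). Each returns a list of dicts, best first, with "p" (0 to 1); they miss things now and then, are a little off and sometimes report something else, mostly with a low value. They report only what shows in the picture. A call takes as long as a camera call.
- spot_in(camera, label): "position" ([x, y, z] in mm, in the coordinates of the camera as it stood for that picture, good to about 4 mm: the middle of the surface that is visible of it).
The state is a dict: "time": time; "joint_pos": joint angles; "joint_velocities": joint speeds; "joint_efforts": joint torques, N m; "ee_pos": TCP position; "ee_rot": TCP orientation; "contact_force": force on the tool from outside, world axes, zero at the start; "wrist_torque": the same for the moment, N m; "width": opening from 0.0 (shut) to 1.0 (fully open); "finger_force": force on a finger pad.
Only numpy, scipy, OpenCV 4.12 (cv2) and the standard library are available. Lean on these libraries where they do the work, as an engineer would, in place of code of your own. Each camera call takes 0.05 s, during which the arm holds its last target. There are 200 camera calls.

## Working session

There is one attempt and no reset: what is moved stays moved. The work goes in short steps, Python scripts to look and compute and a tool call to move; the robot and the scene stay as the last step left them, time stands still between calls to the robot, and variables do not carry over. Pictures are saved under pics/ and viewed, at most 10 in all, crops included, and the job is handed in when it is done.

Besides the shell and the picture viewer there is one more tool, called after "Request:" in YAML: its name, and indented under it one key for each argument. play_rows: Moves the arm, as the interface text tells. Its arguments: {"type":"object","properties":{"series":{"type":"array"},"grip_force":{"type":"number"}},"required":["series"]}

```bash
mkdir -p pics; cat > h.py <<'E'
import numpy as np, cv2
from scipy.spatial.transform import Rotation as R
from rig import sense, get_image, close_job, spot_in
def look(c,fn=None):
    im=get_image(c)
    if fn: cv2.imwrite('pics/'+fn,im['frame'][:,:,::-1])
    return im
def world(im,p): return R.from_quat(im['orientation']).apply(p)+np.array(im['xyz'])
def ray(im,u,v,z):
    d=R.from_quat(im['orientation']).apply([(u-im['cx'])/im['fx'],(v-im['cy'])/im['fy'],1]);o=np.array(im['xyz'])
    return o+d*(z-o[2])/d[2]
def proj(im,p):
    q=R.from_quat(im['orientation']).inv().apply(np.array(p)-im['xyz']);return im['fx']*q[0]/q[2]+im['cx'],im['fy']*q[1]/q[2]+im['cy']
E
python3 - <<'E'
from h import *
np.set_printoptions(precision=1,suppress=True)
for c in ['top','side']:
    im=look(c,c+'0.png'); print(c,im['xyz'],im['orientation'],im['fx'])
    for l in ['tin_a','tray']:
        for d in spot_in(c,l):
            w=world(im,d['position']); print(l,round(d['p'],2),w,np.array(proj(im,w)))
s=sense();print(s['time'],s['ee_rot'],s['contact_force'],s['width'])
E
```

```text
top [421.2   2.  869.5] [ 0.7 -0.7  0.  -0.1] 431.5403075372071
tin_a 0.97 [458.4  76.6 109. ] [249.5 257.6]
tin_a 0.82 [455.4 289.5 107. ] [130.4 257.8]
tin_a 0.74 [603.4 190.9 111.6] [188.4 176.5]
tray 0.65 [ 559.2 -213.1    9. ] [399.9 211.4]
side [ 155.4 -597.7  704.6] [ 0.9 -0.3  0.1 -0.4] 484.67408670319946
tin_a 0.88 [599.3 174.8  71.6] [252.  158.2]
tin_a 0.85 [447.3 282.3  70.6] [169.5 156.8]
tin_a 0.59 [453.3  55.8  75. ] [219.5 210.3]
tray 0.71 [ 558.1 -210.3   11.3] [344.6 298.2]
0.3 [ 1.  -0.2 -0.   0. ] [-0.1  1.2  0.4] 1.000355189934125
```

View pics/top0.png

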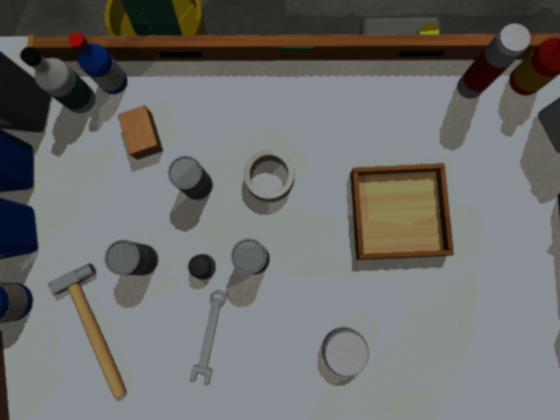

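View pics/side0.png

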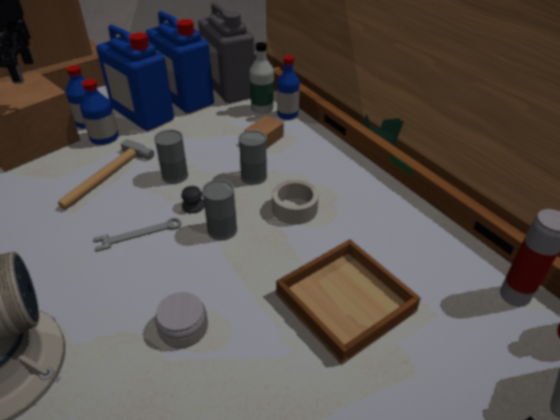

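The pictures show three tins with lids near top pixels (250,256), (124,257) and (186,171). The tray is near (402,212), and the fingertips at 66 mm clear all the clutter. Next I refine the lid centres.

```bash
python3 - <<'E'
from h import *
np.set_printoptions(precision=1,suppress=True)
im=look('top'); g=cv2.cvtColor(im['frame'],cv2.COLOR_RGB2GRAY)
for (u,v) in [(250,256),(124,257),(186,171)]:
    c=g[v-30:v+30,u-30:u+30]; c=cv2.resize(c,None,fx=4,fy=4,interpolation=cv2.INTER_CUBIC)
    h=cv2.HoughCircles(c,cv2.HOUGH_GRADIENT_ALT,1.5,5,param1=150,param2=0.5,minRadius=60,maxRadius=85)
    if h is None: print('none');continue
    for x,y,r in h[0][:3,:3]:
        a,b=u-30+x/4,v-30+y/4; print(a,b,'r_mm',r/4*759.5/im['fx'],ray(im,a,b,110)[:2])
for p in [(458,77),(455,289),(603,191)]: print(ray(im,*proj(im,[*p,110]),110),proj(im,[*p,110]))
tc=[(359,173),(439,170),(445,252),(360,254)]
t=np.mean([ray(im,*c,40) for c in tc],axis=0);print('tray',t)
s=sense();r=R.from_quat(s['ee_rot']).as_matrix();print(r,s['ee_pos'],s['contact_force'])
E
```

```text
248.875 257.5 r_mm 31.911066 [458.5  77.6]
none
185.25 172.5 r_mm 29.572773 [611.1 197.5]
[458.  77. 110.] (np.float64(249.2246819341976), np.float64(257.7651444080044))
[455. 289. 110.] (np.float64(130.06452262100396), np.float64(257.92750655314063))
[603. 191. 110.] (np.float64(188.57935752531867), np.float64(176.87432939079287))
tray [ 553.7 -206.6   40. ]
[[ 0.9 -0.4 -0. ]
 [-0.4 -0.9 -0. ]
 [-0.   0.  -1. ]] [234.6 497.3 249.8] [0.8 0.8 0.8]
```

```bash
python3 - <<'E'
import cv2
c=cv2.imread('pics/top0.png')[140:300,90:290];cv2.imwrite('pics/c.png',cv2.resize(c,None,fx=3.7,fy=3.7,interpolation=cv2.INTER_CUBIC))
E
```

```text
(no output)
```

View pics/c.png

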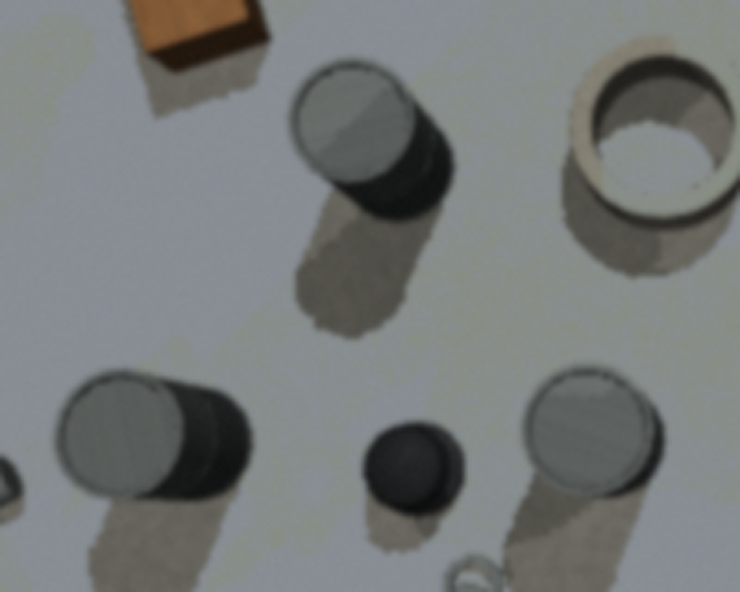

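The lid centres are T1 about (460,77.5), T2 about (455.5,302) and T3 about (610.5,197). The tray is at about (555,-208). I start with T2.

Request:
play_rows:
  series:
    - {"dp":[37,-32.5,0],"dr":[0,0,0],"grip":0}
    - {"dp":[37,-32.5,0],"dr":[0,0,0],"grip":0}
    - {"dp":[37,-32.5,0],"dr":[0,0,0],"grip":0}
    - {"dp":[37,-32.5,0],"dr":[0,0,0],"grip":0}
    - {"dp":[37,-32.5,0],"dr":[0,0,0],"grip":0}
    - {"dp":[36,-33,0],"dr":[0,0,0],"grip":0}
    - {"dp":[0,0,-40],"dr":[0,0,0],"grip":0}
    - {"dp":[0,0,-40],"dr":[0,0,0],"grip":0}
    - {"dp":[0,0,0],"dr":[0,0,0],"grip":0}
    - {"dp":[0,0,0],"dr":[0,0,0],"grip":0}
  grip_force: 40

```text
time: 1.6
ee_pos: [456.5, 302.5, 171.8]
ee_rot: [0.976, -0.218, 0.001, -0.001]
contact_force: [0.1, 0.5, 0.5]
width: 1.0
finger_force: 0.0
```

```bash
python3 - <<'E'
from h import *
np.set_printoptions(precision=1,suppress=True)
look('side','s1.png');look('top','t1.png')
s=sense();print(s['ee_pos'],s['contact_force'],s['time'])
a=cv2.imread('pics/s1.png')[0:260,80:380];b=cv2.imread('pics/t1.png')[140:400,0:300]
cv2.imwrite('pics/st1.png',cv2.resize(np.hstack([a,b]),None,fx=1.33,fy=1.33))
E
```

```text
[456.5 302.9 172.2] [-0.2  0.   0.5] 1.7
```

View pics/st1.png

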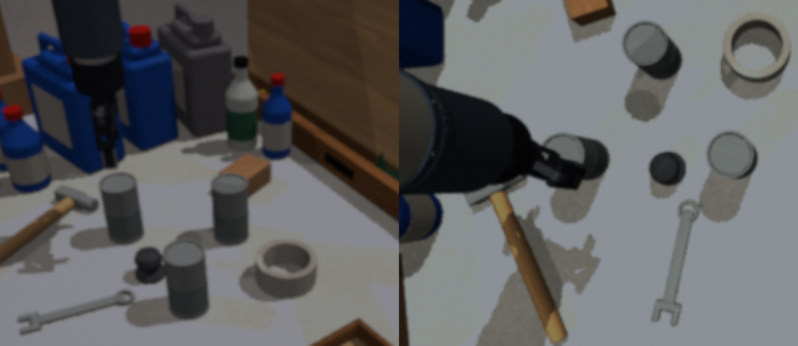

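The gripper stands over the left tin, lid near (565,155) in the right half. I descend to z=85 and stop there.

Request:
play_rows:
  series:
    - {"dp":[0,0,-20],"dr":[0,0,0],"grip":0}
    - {"dp":[0,0,-20],"dr":[0,0,0],"grip":0}
    - {"dp":[0,0,-20],"dr":[0,0,0],"grip":0}
    - {"dp":[0,0,-15],"dr":[0,0,0],"grip":0}
    - {"dp":[0,0,-10],"dr":[0,0,0],"grip":0}
    - {"dp":[0,0,0],"dr":[0,0,0],"grip":0}

```text
time: 2.45
ee_pos: [455.6, 301.9, 84.8]
ee_rot: [0.976, -0.219, -0.0, 0.0]
contact_force: [0.7, 1.2, 0.3]
width: 0.998
finger_force: 0.0
```

Request:
play_rows:
  series:
    - {"dp":[0,0,0],"dr":[0,0,0],"grip":0.15}
    - {"dp":[0,0,0],"dr":[0,0,0],"grip":0.2}
    - {"dp":[0,0,0],"dr":[0,0,0],"grip":0.25}
    - {"dp":[0,0,0],"dr":[0,0,0],"grip":0.3}
    - {"dp":[0,0,0],"dr":[0,0,0],"grip":0.5}
    - {"dp":[0,0,0],"dr":[0,0,0],"grip":0.5}
    - {"dp":[0,0,0],"dr":[0,0,0],"grip":0.5}

```text
time: 3.32
ee_pos: [456.3, 302.5, 85.8]
ee_rot: [0.976, -0.218, 0.001, -0.001]
contact_force: [0.6, 0.9, 5.5]
width: 0.719
finger_force: 42.7
```

Request:
play_rows:
  series:
    - {"dp":[0,0,8],"dr":[0,0,0],"grip":0.5}
    - {"dp":[0,0,10],"dr":[0,0,0],"grip":0.5}
    - {"dp":[0,0,12],"dr":[0,0,0],"grip":0.5}
    - {"dp":[0,0,0],"dr":[0,0,0],"grip":0.5}
    - {"dp":[0,0,0],"dr":[0,0,0],"grip":0.5}
    - {"dp":[0,0,0],"dr":[0,0,0],"grip":0.5}
    - {"dp":[0,0,0],"dr":[0,0,0],"grip":0.5}
    - {"dp":[0,0,0],"dr":[0,0,0],"grip":0.5}

```text
time: 4.32
ee_pos: [455.6, 301.9, 114.8]
ee_rot: [0.976, -0.219, -0.0, 0.0]
contact_force: [-0.3, -0.0, -0.2]
width: 0.719
finger_force: 43.3
```

```bash
cat > w.py <<'E'
from h import *
np.set_printoptions(precision=2,suppress=True)
F=[]
for i in range(5): im=look('side','s_w.png');F.append(sense()['contact_force'])
print(np.mean(F,0),np.std(F,0)); s=sense();print(s['ee_pos'],s['width'],s['time'])
E
python3 w.py
```

```text
[ 0.15  0.21 -1.12] [0.46 0.39 0.62]
[455.64 301.94 114.97] 0.7179675790075286 4.575
```

Tin T2 reads about 1 N, so it is empty. I set it down.

Request:
play_rows:
  series:
    - {"dp":[0,0,-12],"dr":[0,0,0],"grip":0.5}
    - {"dp":[0,0,-10],"dr":[0,0,0],"grip":0.5}
    - {"dp":[0,0,-5],"dr":[0,0,0],"grip":0.5}
    - {"dp":[0,0,-2.5],"dr":[0,0,0],"grip":0.5}
    - {"dp":[0,0,0],"dr":[0,0,0],"grip":0.5}
    - {"dp":[0,0,0],"dr":[0,0,0],"grip":0.5}

```text
time: 5.32
ee_pos: [455.7, 301.7, 85.8]
ee_rot: [0.976, -0.219, 0.0, 0.0]
contact_force: [-0.5, -1.4, 2.0]
width: 0.719
finger_force: 43.0
```

Contact is felt. I release slowly, rise and move to T3 at (610.5,197).

Request:
play_rows:
  series:
    - {"dp":[0,0,0],"dr":[0,0,0],"grip":0.22}
    - {"dp":[0,0,0],"dr":[0,0,0],"grip":0.15}
    - {"dp":[0,0,0],"dr":[0,0,0],"grip":0.05}
    - {"dp":[0,0,0],"dr":[0,0,0],"grip":0}
    - {"dp":[0,0,0],"dr":[0,0,0],"grip":0}
    - {"dp":[0,0,0],"dr":[0,0,0],"grip":0}
    - {"dp":[0,0,10],"dr":[0,0,0],"grip":0}
    - {"dp":[0,0,20],"dr":[0,0,0],"grip":0}
    - {"dp":[0,0,30],"dr":[0,0,0],"grip":0}
    - {"dp":[0,0,30],"dr":[0,0,0],"grip":0}

```text
time: 6.58
ee_pos: [455.7, 301.9, 177.2]
ee_rot: [0.976, -0.219, 0.0, -0.0]
contact_force: [-0.0, 0.2, 0.1]
width: 0.998
finger_force: 0.0
```

Request:
play_rows:
  series:
    - {"dp":[39,-26,0],"dr":[0,0,0],"grip":0}
    - {"dp":[39,-26,0],"dr":[0,0,0],"grip":0}
    - {"dp":[39,-26,0],"dr":[0,0,0],"grip":0}
    - {"dp":[37.5,-27,0],"dr":[0,0,0],"grip":0}
    - {"dp":[0,0,0],"dr":[0,0,0],"grip":0}
    - {"dp":[0,0,0],"dr":[0,0,0],"grip":0}
    - {"dp":[0,0,0],"dr":[0,0,0],"grip":0}

```text
time: 7.45
ee_pos: [609.6, 197.6, 176.0]
ee_rot: [0.976, -0.218, 0.0, -0.0]
contact_force: [0.3, -0.7, -0.2]
width: 1.003
finger_force: 0.0
```

```bash
python3 - <<'E'
from h import *
np.set_printoptions(precision=1,suppress=True)
look('side','s2.png');look('top','t2.png')
F=[]
for i in range(4): look('top');F.append(sense()['contact_force'])
s=sense();print(s['ee_pos'],np.mean(F,0),s['time'])
a=cv2.imread('pics/s2.png')[0:260,80:380];b=cv2.imread('pics/t2.png')[100:360,0:300]
cv2.imwrite('pics/st2.png',cv2.resize(np.hstack([a,b]),None,fx=1.33,fy=1.33))
E
```

```text
[609.9 197.3 175.7] [-0.1  0.1 -0.2] 7.75
```

View pics/st2.png

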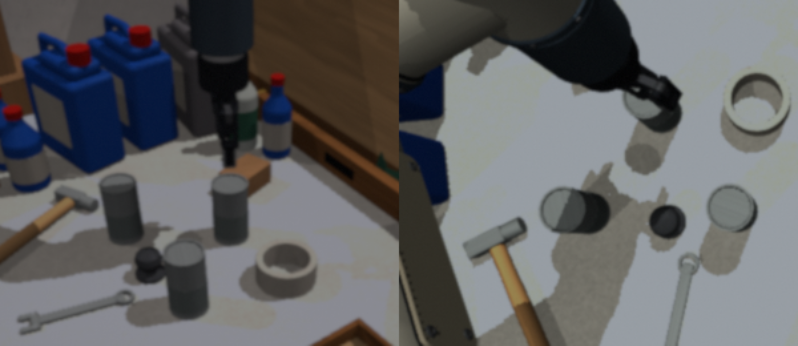

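T2 still stands upright, and the gripper is over T3 (lid near (640,95), right half). I descend, grip and lift.

Request:
play_rows:
  series:
    - {"dp":[0,0,-25],"dr":[0,0,0],"grip":0}
    - {"dp":[0,0,-20],"dr":[0,0,0],"grip":0}
    - {"dp":[0,0,-20],"dr":[0,0,0],"grip":0}
    - {"dp":[0,0,-15],"dr":[0,0,0],"grip":0}
    - {"dp":[0,0,-10],"dr":[0,0,0],"grip":0}
    - {"dp":[0,0,0],"dr":[0,0,0],"grip":0}

```text
time: 8.5
ee_pos: [609.9, 196.8, 84.9]
ee_rot: [0.976, -0.219, -0.0, 0.0]
contact_force: [0.4, -0.4, -0.3]
width: 0.994
finger_force: 0.0
```

Request:
play_rows:
  series:
    - {"dp":[0,0,0],"dr":[0,0,0],"grip":0.15}
    - {"dp":[0,0,0],"dr":[0,0,0],"grip":0.2}
    - {"dp":[0,0,0],"dr":[0,0,0],"grip":0.25}
    - {"dp":[0,0,0],"dr":[0,0,0],"grip":0.3}
    - {"dp":[0,0,0],"dr":[0,0,0],"grip":0.5}
    - {"dp":[0,0,0],"dr":[0,0,0],"grip":0.5}
    - {"dp":[0,0,0],"dr":[0,0,0],"grip":0.5}

```text
time: 9.38
ee_pos: [611.2, 197.8, 86.8]
ee_rot: [0.976, -0.218, 0.001, -0.001]
contact_force: [1.1, 3.4, 5.7]
width: 0.717
finger_force: 43.2
```

Request:
play_rows:
  series:
    - {"dp":[0,0,8],"dr":[0,0,0],"grip":0.5}
    - {"dp":[0,0,10],"dr":[0,0,0],"grip":0.5}
    - {"dp":[0,0,12],"dr":[0,0,0],"grip":0.5}
    - {"dp":[0,0,0],"dr":[0,0,0],"grip":0.5}
    - {"dp":[0,0,0],"dr":[0,0,0],"grip":0.5}
    - {"dp":[0,0,0],"dr":[0,0,0],"grip":0.5}
    - {"dp":[0,0,0],"dr":[0,0,0],"grip":0.5}
    - {"dp":[0,0,0],"dr":[0,0,0],"grip":0.5}

```text
time: 10.38
ee_pos: [610.1, 196.9, 115.3]
ee_rot: [0.976, -0.219, -0.0, 0.0]
contact_force: [-0.5, 0.0, -4.9]
width: 0.717
finger_force: 44.3
```

```bash
python3 w.py
```

```text
[ 0.01 -0.08 -4.67] [0.65 0.67 0.53]
[610.13 196.95 115.47] 0.7155217832001703 10.625
```

T3 reads 4.7 N, which is clearly the heavy one. I raise it and carry it to the tray.

Request:
play_rows:
  series:
    - {"dp":[0,0,15],"dr":[0,0,0],"grip":0.5}
    - {"dp":[0,0,25],"dr":[0,0,0],"grip":0.5}
    - {"dp":[0,0,30],"dr":[0,0,0],"grip":0.5}
    - {"dp":[0,0,20],"dr":[0,0,0],"grip":0.5}
    - {"dp":[0,0,10],"dr":[0,0,0],"grip":0.5}
    - {"dp":[0,-10,0],"dr":[0,0,0],"grip":0.5}
    - {"dp":[-2,-20,0],"dr":[0,0,0],"grip":0.5}
    - {"dp":[-4,-30,0],"dr":[0,0,0],"grip":0.5}
    - {"dp":[-6,-40,0],"dr":[0,0,0],"grip":0.5}
    - {"dp":[-6,-40,0],"dr":[0,0,0],"grip":0.5}
  grip_force: 60

```text
time: 11.88
ee_pos: [591.0, 54.3, 214.5]
ee_rot: [0.976, -0.219, -0.001, 0.001]
contact_force: [-1.0, -1.5, -4.3]
width: 0.715
finger_force: 66.8
```

Request:
play_rows:
  series:
    - {"dp":[-6,-40,0],"dr":[0,0,0],"grip":0.5}
    - {"dp":[-6,-40,0],"dr":[0,0,0],"grip":0.5}
    - {"dp":[-6,-40,0],"dr":[0,0,0],"grip":0.5}
    - {"dp":[-6,-40,0],"dr":[0,0,0],"grip":0.5}
    - {"dp":[-6,-40,0],"dr":[0,0,0],"grip":0.5}
    - {"dp":[-4,-30,0],"dr":[0,0,0],"grip":0.5}
    - {"dp":[-2,-20,0],"dr":[0,0,0],"grip":0.5}
    - {"dp":[0,-16,0],"dr":[0,0,0],"grip":0.5}
    - {"dp":[0,0,0],"dr":[0,0,0],"grip":0.5}
    - {"dp":[0,0,0],"dr":[0,0,0],"grip":0.5}

```text
time: 13.12
ee_pos: [556.2, -208.6, 215.3]
ee_rot: [0.976, -0.218, -0.0, -0.0]
contact_force: [-1.1, -0.4, -4.1]
width: 0.714
finger_force: 66.8
```

```bash
python3 w.py; python3 - <<'E'
from h import *
look('top','t3.png')
a=cv2.imread('pics/s_w.png')[100:400,130:430];b=cv2.imread('pics/t3.png')[50:350,230:530]
cv2.imwrite('pics/st3.png',cv2.resize(np.hstack([a,b]),None,fx=1.33,fy=1.33))
E
```

```text
[ 0.25  0.01 -4.63] [0.3  0.38 0.39]
[ 556.32 -208.5   215.53] 0.7111536546995777 13.375
```

View pics/st3.png

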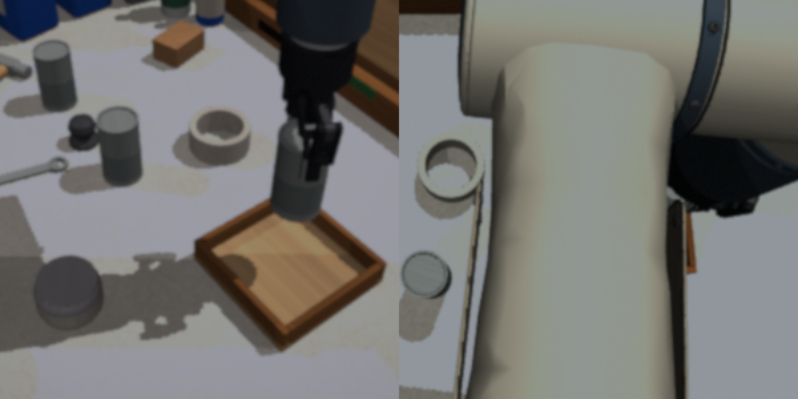

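The tin hangs upright over the tray. I lower it to just above the floor (touch expected at TCP z about 97).

Request:
play_rows:
  series:
    - {"dp":[0,0,-15],"dr":[0,0,0],"grip":0.5}
    - {"dp":[0,0,-25],"dr":[0,0,0],"grip":0.5}
    - {"dp":[0,0,-25],"dr":[0,0,0],"grip":0.5}
    - {"dp":[0,0,-20],"dr":[0,0,0],"grip":0.5}
    - {"dp":[0,0,-15],"dr":[0,0,0],"grip":0.5}
    - {"dp":[0,0,-10],"dr":[0,0,0],"grip":0.5}
    - {"dp":[0,0,-4],"dr":[0,0,0],"grip":0.5}
    - {"dp":[0,0,-2],"dr":[0,0,0],"grip":0.5}
    - {"dp":[0,0,0],"dr":[0,0,0],"grip":0.5}
    - {"dp":[0,0,0],"dr":[0,0,0],"grip":0.5}

```text
time: 14.68
ee_pos: [556.4, -209.1, 100.0]
ee_rot: [0.976, -0.219, 0.0, -0.0]
contact_force: [0.9, 0.5, -4.8]
width: 0.711
finger_force: 66.9
```

```bash
python3 w.py; python3 - <<'E'
import cv2
a=cv2.imread('pics/s_w.png')[150:400,200:450]
cv2.imwrite('pics/s4.png',cv2.resize(a,None,fx=2,fy=2))
E
```

```text
[ 0.14 -0.02 -4.35] [0.57 0.38 0.52]
[ 556.19 -209.08   99.62] 0.714557661855144 14.925
```

View pics/s4.png

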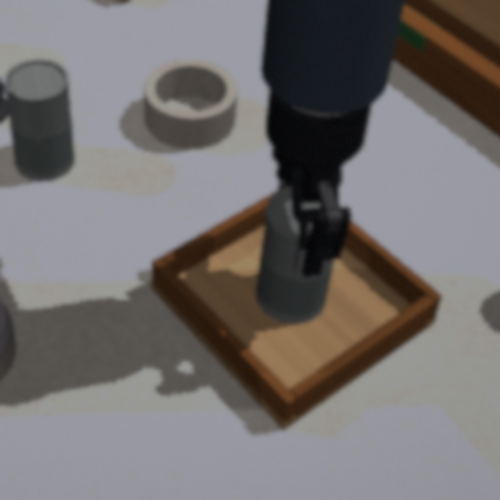

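The tin is upright near the tray's centre, its base about (293,305), just above the floor. I lower it the last bit until it touches.

Request:
play_rows:
  series:
    - {"dp":[0,0,-1],"dr":[0,0,0],"grip":0.5}
    - {"dp":[0,0,-1],"dr":[0,0,0],"grip":0.5}
    - {"dp":[0,0,0],"dr":[0,0,0],"grip":0.5}
    - {"dp":[0,0,0],"dr":[0,0,0],"grip":0.5}

```text
time: 15.42
ee_pos: [556.6, -209.2, 98.8]
ee_rot: [0.976, -0.218, 0.001, 0.0]
contact_force: [-2.6, 1.8, 5.5]
width: 0.713
finger_force: 67.9
```

```bash
python3 w.py
```

```text
[-1.87  2.01  5.77] [0.6  0.36 0.39]
[ 556.6  -209.22   98.85] 0.7106970663940005 15.675
```

The tin is seated. I release it and rise.

Request:
play_rows:
  series:
    - {"dp":[0,0,0],"dr":[0,0,0],"grip":0.22}
    - {"dp":[0,0,0],"dr":[0,0,0],"grip":0.15}
    - {"dp":[0,0,0],"dr":[0,0,0],"grip":0.05}
    - {"dp":[0,0,0],"dr":[0,0,0],"grip":0}
    - {"dp":[0,0,0],"dr":[0,0,0],"grip":0}
    - {"dp":[0,0,0],"dr":[0,0,0],"grip":0}
    - {"dp":[0,0,10],"dr":[0,0,0],"grip":0}
    - {"dp":[0,0,20],"dr":[0,0,0],"grip":0}
    - {"dp":[0,0,40],"dr":[0,0,0],"grip":0}
    - {"dp":[0,0,40],"dr":[0,0,0],"grip":0}

```text
time: 16.92
ee_pos: [556.0, -209.2, 209.4]
ee_rot: [0.976, -0.219, 0.0, 0.0]
contact_force: [0.9, -0.5, -1.0]
width: 1.003
finger_force: 0.0
```

Request:
play_rows:
  series:
    - {"dp":[0,0,40],"dr":[0,0,0],"grip":0}
    - {"dp":[0,0,0],"dr":[0,0,0],"grip":0}
    - {"dp":[0,0,0],"dr":[0,0,0],"grip":0}
    - {"dp":[0,0,0],"dr":[0,0,0],"grip":0}

```text
time: 17.42
ee_pos: [555.6, -208.9, 246.5]
ee_rot: [0.976, -0.219, -0.001, -0.0]
contact_force: [0.5, 0.5, 0.2]
width: 1.0
finger_force: 0.0
```

```bash
python3 w.py
```

```text
[ 0.17  0.3  -0.17] [0.53 0.25 0.62]
[ 556.   -209.04  247.01] 1.0016992315510582 17.675
```

View pics/s_w.png

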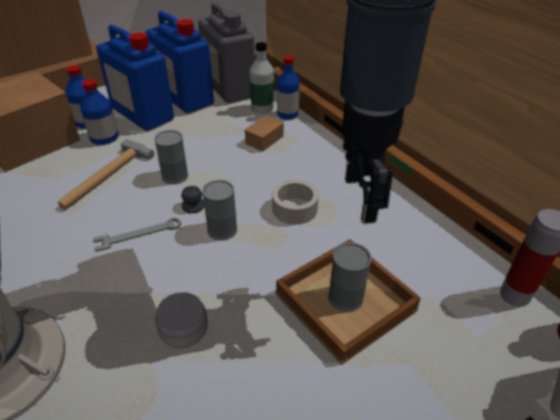

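The heavy tin stands upright in the tray at (348,278). The empties stand at (171,157) and (220,210), and the gripper is clear.

```bash
python3 -c "
from rig import close_job
print(close_job())"
```

```text
the job is handed in; nothing more can be done
None
```

The heavy tin (4.7 N when lifted) is standing upright in the tray; the other two are still upright on the table (one lifted at about 1 N, the third not lifted because the heavy one was already clear), and the job is handed in.

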